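Make up the test set in the tin conditioner and switch it on

ROBOT

A 6-joint arm with a two-finger parallel gripper is mounted at the origin on a cart in front of the work surface, level with it; the furniture and walls round the work are solid. World frame = base frame: x ahead of the robot, y to its left, z up, the work surface at z = 0. Lengths are in mm, angles in degrees, forces in N, time in s.
With the tool pointing down it reaches from about 350 to 850 mm from the base axis. Payload 8.1 kg.
Tool frame: the origin (TCP) lies at the very end of the fingers, on their centre line; the grasp point (between the pads) lies 19 mm behind it; z points along the fingers, y is the line along which they close (so a half turn about z gives the same grasp; the last joint's range is limited). The gripper opens to 85 mm and grips with 20 to 120 N. Pads are 22 mm wide; open, the fingers measure 114 mm over their backs; the gripper's body (76 mm by 85 mm) begins 54 mm behind the grasp point. The pads swing forward as they close: fully open they stand 13 mm farther back than shut.
Start: joints at [-76.169, 7.471, 85.268, -0, 87.261, -4.893], TCP at [192.629, -568.242, 231.292] pointing down, gripper open.
Joint ranges: [-169.43, 169.43], [-51.17, 129.36], [1.28, 143.12], [-76.62, 256.62], [0, 156.53], [-152.29, 152.29]. Speed limits (degrees/s): [136.94, 136.94, 159.86, 180, 180, 180].

INTERFACE

Orientations are given as [roll, pitch, yaw] about the fixed x, y, z axes, in that order (R = Rz(yaw) Ry(pitch) Rx(roll)).
In Python, from bench import sense, eyes, job, models gives the robot as it stands. The module is installed in compiled form; this text tells all that it offers.
- The arm moves only by the tool apply_moves, never from a script. Its argument "rows" is a list of rows, each a list of 6 numbers: the shift along the tool's x, y, z in mm, then the turn, a rotation vector about the tool's x, y, z in rad. In form: [[dx, dy, dz, rx, ry, rz], ...]. A call has exactly 5 rows; each row shifts and turns the commanded pose from where the row before left it, along the tool's axes as they then stand; what a row does not reach is not made up. A row lasts 1/8 s, in which the tool goes at most 62.5 mm and 10.7 degrees, less where a joint would pass 70% of its speed; a pose out of reach is approached as far as the arm can. A call is refused whole if a number of a shift passes 62.5 or a number of a turn 0.188, either way. A call with a gripper value outside its range is refused whole. "fingers" is the finger opening in mm, from 0 to 85.4, set as the call begins (left out, the last holds). The fingers move at their own pace and stop on an object; "grip_force" is the grip in N (left out, the last holds). Time passes only in rows, so rows that do not move let the fingers close, or fill a call up. It gives the time, the measured TCP pose, the force, the opening and the grip force at its end, in the units of the state.
- sense(): the state, without advancing time (a new reading comes with each control period).
- eyes.snapshot(name): name is "scene" or "top" or "wrist"; returns (picture, depth): 400x640x3 uint8, red, green, blue; 400x640 float32, mm along the optical axis (not along the pixel's ray), 0 where there is no reading.
- eyes.get_calibration(name): a dict with "intrinsics" (3x3 intrinsics, pixels), "D" ([k1, k2, p1, p2, k3] as OpenCV has them; the pictures are not rectified), "R" (3x3) and "t" (3): a world point X has camera coordinates R X + t; the wrist camera has in their place "mount" (4x4, takes a point from camera to tool coordinates, whose origin is the TCP and whose axes are the flange's). Camera axes: x right, y down, z forward; pixel columns grow to the right and rows downward; lengths in mm; the calibration is good to about 2 mm. A picture is of the moment at which its call begins: read the wrist's pose just before it. get_calibration takes no time and is no camera call.
- job.hand_in(): hands the job in; it is judged then, once.
Trained networks look in the newest picture that a camera, given by its name, has taken for a name from the list of things; names that differ only in an ending like _2 or _b are one class to them, and where a whole thing is asked for, a point or a joint stands for the part that bears it (a point fixed in the world has none). Each returns a list of dicts, best first, with "confidence" (0 to 1); they miss things now and then, are a little off and sometimes report something else, mostly with a low value. They report only what shows in the picture. A call takes as long as a camera call.
- models.boxes_of(name, camera): "xyz" ([x, y, z] in mm, in world coordinates, good to about 4 mm: the middle of the surface that is visible of it).
- models.cut_out(name, camera): "pixels" (400x640 bool, what is visible of it).
- models.place_of(name, camera): "xyz" ([x, y, z] in mm, in world coordinates, good to about 4 mm: a listed point, or the origin of a listed thing).
The state is a dict: "time": time; "joint_pos": joint angles; "qd": joint speeds; "joint_efforts": joint torques, N m; "tool_pos": TCP position; "tcp_rot": TCP orientation; "ft_force": force on the tool from outside, world axes, zero at the start; "wrist_torque": the same for the moment, N m; "finger_gap": finger opening in mm; "grip_force": force on a finger pad.
Only numpy, scipy, OpenCV 4.12 (cv2) and the standard library are available. Lean on these libraries where they do the work, as an engineer would, in place of code of your own. Each camera call takes 0.05 s, during which the arm holds its last target. There are 200 camera calls.

TASK

Make up a set of three open sample tins in the conditioner: one already stands in a well, so add two more, each standing flat in a well of its own, and leave the last well empty. Then turn the main switch on the sloping panel clockwise from off to on until it snaps home. Leave the spare open tin, the lidded tins and everything else on the bench where they are.

Things in the scene. Friction and masses are not known exactly. Their poses are not given: they have to be found in the camera images.
- conditioner: white bench appliance, fixed, 200 mm deep (its x, away from the operator), 330 mm wide (its y, to the operator's left); origin at the centre of its underside, z up. Right: an aluminium block 186 x 186 mm, top 70 mm above the bench, with four round wells. Left (y 51 to 165 mm): a console 116 mm tall whose front slopes back at 35 degrees to the horizontal and carries the switch.
- well0 (a point): centre of the floor of a well: 62 mm across, 8 mm deep, floor 62 mm above the bench. This one is front, right. Neighbouring wells are 88 mm apart, along the conditioner's x and y.
- well1 (a point): centre of the floor of a well: 62 mm across, 8 mm deep, floor 62 mm above the bench. This one is front, left, next to the console. Neighbouring wells are 88 mm apart, along the conditioner's x and y.
- well2 (a point): centre of the floor of a well: 62 mm across, 8 mm deep, floor 62 mm above the bench. This one is back, right. Neighbouring wells are 88 mm apart, along the conditioner's x and y.
- well3 (a point): centre of the floor of a well: 62 mm across, 8 mm deep, floor 62 mm above the bench. This one is back, left, next to the console. Neighbouring wells are 88 mm apart, along the conditioner's x and y.
- switch (a joint): rotary main switch: 0 is off (nose and white line of the handle point to the operator's left, at a ring mark), 1.571 is on (nose up the slope, at a bar mark); grows clockwise as seen facing the panel. A sprung over-centre detent resists with up to about 0.25 N m and, past half-way (0.785), snaps it to the other end. Fixed stops at both ends.
- switch_grip (a point): grip point on the switch's axis, 34 mm out from the panel, 9 mm below the handle's top. Handle: black bar 76 mm long, 16 mm thick (12 at the nose), 30 mm tall, on a 42 mm round boss that reaches to 20 mm below the point; the plate is 31 mm below. Turns with the handle: z = switch axis, out of the panel (35 degrees from vertical); y along the bar to its nose; x across it.
- tin_a: open aluminium sample tin, dark bitumen inside, no lid: round, 56 mm across, 35 mm tall, 0.14 kg; origin at the centre of its underside, z up. It stands in a well of the conditioner at the start; it belongs to the set.
- tin_b: open aluminium sample tin, dark bitumen inside, no lid: round, 56 mm across, 35 mm tall, 0.14 kg; origin at the centre of its underside, z up. Loose on the bench at the start.
- tin_c: open aluminium sample tin, dark bitumen inside, no lid: round, 56 mm across, 35 mm tall, 0.14 kg; origin at the centre of its underside, z up. Loose on the bench at the start.
- tin_d: open aluminium sample tin, dark bitumen inside, no lid: round, 56 mm across, 35 mm tall, 0.14 kg; origin at the centre of its underside, z up. Loose on the bench at the start.
- lidded_tin: closed aluminium sample tin with a lid, 59 mm across, 36 mm tall, among the open tins on the bench: not for this set. Origin at the centre of its underside.
- large_tin: larger closed tin with a lid, 72 mm across, 46 mm tall, on the bench behind the others: leave it. Origin at the centre of its underside.
- tweezers: steel tweezers, 127 mm long, 14 mm wide, 9 mm tall, lying among the tins roughly along world y: leave them. Origin at the middle.
- petri_dish: shallow round dish, 88 mm across, 14 mm tall, towards the back of the bench: leave it. Origin at the centre of its underside.

How it is judged:
By the outcome, as a careful person would: the job done as asked, in the order asked, and still so for the second after the job is handed in, with the robot touching nothing.
It also fails if it takes over 64 s, if anything falls off the work surface, if the arm or the gripper's body presses on something with over 40 N, if the wrist force passes 120 N, or if a joint passes its speed limit or range.

## Working session

There is one attempt and no reset: what is moved stays moved. The work goes in short steps, Python scripts to look and compute and a tool call to move; the robot and the scene stay as the last step left them, time stands still between calls to the robot, and variables do not carry over. Pictures are saved under pics/ and viewed, at most 10 in all, crops included, and the job is handed in when it is done.

Besides the shell and the picture viewer there is one more tool, called after "Emit:" by a JSON object that holds its "op" and its "data". apply_moves: Moves the arm, as the interface text tells. Its arguments: {"type":"object","properties":{"rows":{"type":"array"},"fingers":{"type":"number"},"grip_force":{"type":"number"}},"required":["rows"]}

```bash
mkdir -p pics; cat > h.py <<'E'
import numpy as np, cv2
from bench import sense, eyes, job, models
from scipy.spatial.transform import Rotation as Ro
def cam(name):
    c=eyes.get_calibration(name); return c
def save(name,fn):
    p,d=eyes.snapshot(name); cv2.imwrite('pics/'+fn,p[:,:,::-1]); return p,d
def cloud(name,d,s=None):
    c=cam(name);K=np.array(c['intrinsics']);D=np.array(c['D'])
    v,u=np.mgrid[0:400,0:640]
    n=cv2.undistortPoints(np.stack([u,v],-1).reshape(-1,1,2).astype(float),K,D).reshape(400,640,2)
    P=np.dstack([n,np.ones((400,640))])*d[...,None]
    if name=='wrist':
        M=np.array(c['mount']);R=Ro.from_euler('xyz',s['tcp_rot'],degrees=True).as_matrix()
        P=P@M[:3,:3].T+M[:3,3]; return P@R.T+np.array(s['tool_pos'])
    return (P-np.array(c['t']))@np.array(c['R'])
E
python3 - <<'E'
from h import *
print(sense())
for n in ['scene','top']:
    save(n,n+'0.png')
    for o in ['tin_b','lidded_tin','large_tin','tweezers','conditioner','well0','well1','well2','well3','switch_grip']:
        print(n,o,[(np.round(r['xyz']).tolist(),round(r['confidence'],2)) for r in models.place_of(o,n)])
E
```

```text
{'time': 0.0, 'joint_pos': array([-7.61700518e+01,  7.51555032e+00,  8.53303180e+01, -2.01273928e-03,
        8.72633796e+01, -4.89523336e+00]), 'qd': array([-0.01920978,  0.0189124 , -0.01470572,  0.06641554,  0.0547349 ,
        0.01590529]), 'joint_efforts': array([ 3.36875182e-04, -5.69405580e+01, -5.00541902e+01, -2.15644295e-04,
        1.45884676e-02,  2.92682785e-05]), 'tool_pos': array([ 192.4681344 , -567.68990665,  230.22989234]), 'tcp_rot': array([-1.79890979e+02, -7.31963075e-03,  1.87252726e+01]), 'ft_force': array([ 0.03457918, -0.16813559, -0.11119274]), 'wrist_torque': array([ 0.02901284,  0.03982929, -0.01548495]), 'grip_force': 0.0, 'finger_gap': 85.56176239746884}
scene tin_b [([436.0, -281.0, 1.0], 0.71), ([583.0, -312.0, 3.0], 0.68), ([608.0, 138.0, 58.0], 0.64), ([600.0, -160.0, 3.0], 0.6)]
scene lidded_tin [([463.0, -132.0, 0.0], 0.75)]
scene large_tin [([730.0, -203.0, 1.0], 0.7)]
scene tweezers [([529.0, -212.0, -2.0], 0.47)]
scene conditioner [([558.0, 143.0, -0.0], 0.8), ([465.0, -131.0, -1.0], 0.59)]
scene well0 [([541.0, 30.0, 60.0], 0.93), ([608.0, 135.
[... 911 characters left out ...]
0.0], 0.58)]
top well0 [([624.0, 53.0, 59.0], 0.93), ([534.0, 25.0, 62.0], 0.83), ([516.0, 123.0, 58.0], 0.73), ([604.0, 134.0, 64.0], 0.59), ([528.0, -214.0, -0.0], 0.39)]
top well1 [([624.0, 53.0, 59.0], 0.93), ([534.0, 25.0, 62.0], 0.83), ([516.0, 123.0, 58.0], 0.73), ([604.0, 134.0, 64.0], 0.59), ([528.0, -214.0, -0.0], 0.39)]
top well2 [([624.0, 53.0, 59.0], 0.93), ([534.0, 25.0, 62.0], 0.83), ([516.0, 123.0, 58.0], 0.73), ([604.0, 134.0, 64.0], 0.59), ([528.0, -214.0, -0.0], 0.39)]
top well3 [([624.0, 53.0, 59.0], 0.93), ([534.0, 25.0, 62.0], 0.83), ([516.0, 123.0, 58.0], 0.73), ([604.0, 134.0, 64.0], 0.59), ([528.0, -214.0, -0.0], 0.39)]
top switch_grip [([477.0, 237.0, 113.0], 0.74)]
```

View pics/top0.png

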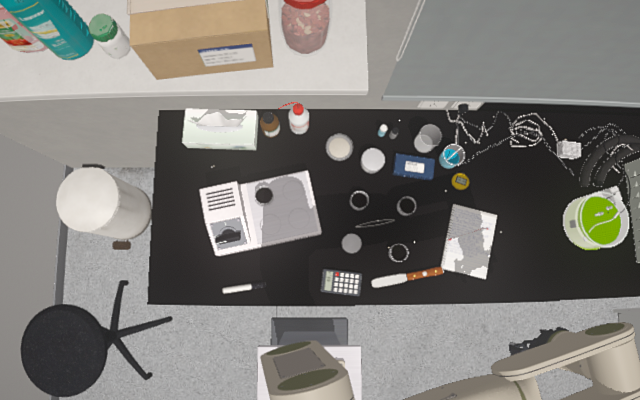

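View pics/scene0.png

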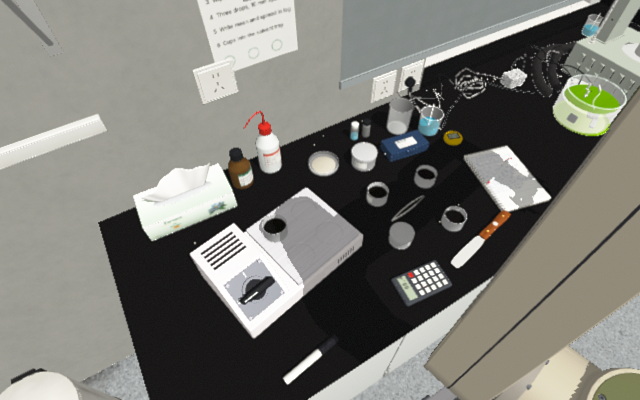

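```bash
python3 - <<'E'
from h import *
# fit circles of masks: tin rims via top camera; conditioner block yaw
for n in ['top','scene']:
    p,d=eyes.snapshot(n); X=cloud(n,d)
    for o in ['tin_b','lidded_tin']:
        for r in models.cut_out(o,n):
            m=r['pixels']&(d>0); Q=X[m]; zt=np.percentile(Q[:,2],97)
            q=Q[Q[:,2]>zt-6].astype(np.float32)
            (c,rad)=cv2.minEnclosingCircle(q[:,:2].copy()); print(n,o,round(r['confidence'],2),np.round(c,1),round(rad,1),'ztop',round(zt,1), 'mean',np.round(Q.mean(0),1))
    # block top
    m=(abs(X[...,2]-70)<3)&(d>0)&(X[...,0]>400)&(X[...,0]<700)&(X[...,1]>-60)&(X[...,1]<230)
    m=cv2.morphologyEx(m.astype(np.uint8),cv2.MORPH_OPEN,np.ones((3,3)))>0
    print('block',cv2.minAreaRect(X[m][:,:2].astype(np.float32)))
    for r in models.cut_out('switch',n): print('switch',r['confidence'],r['pixels'].sum(),X[r['pixels']&(d>0)].mean(0))
E
```

```text
top tin_b 0.8 [ 601.9 -159.6] 28.1 ztop 36.3 mean [ 603.2 -159.4   22.7]
top tin_b 0.76 [ 584.1 -308.5] 28.4 ztop 37.2 mean [ 585.8 -309.8   20.2]
top tin_b 0.57 [ 435.4 -276.8] 27.7 ztop 33.3 mean [ 436.4 -277.7   22.3]
top tin_b 0.51 [607.5 134.3] 28.1 ztop 98.7 mean [608.1 134.2  83.6]
top tin_b 0.33 [551.7 252.9] 95.3 ztop 120.4 mean [552.4 145.9  78.7]
top lidded_tin 0.61 [ 465.4 -131.7] 29.7 ztop 42.4 mean [ 465.5 -131.9   34.8]
block ((573.2074584960938, 80.42674255371094), (185.47999572753906, 181.77517700195312), 11.554360389709473)
switch 0.67 255 [477.75603741 236.5701661  115.61307334]
scene tin_b 0.89 [ 582.9 -311.2] 30.4 ztop 34.9 mean [ 580.8 -308.1   21.8]
scene tin_b 0.89 [ 436.3 -277.9] 29.3 ztop 34.9 mean [ 436.2 -278.    20.3]
scene tin_b 0.74 [606.  134.8] 28.6 ztop 97.5 mean [605.4 135.2  82.8]
scene tin_b 0.69 [ 600.4 -160.2] 29.3 ztop 35.4 mean [ 598.  -159.5   21.3]
scene lidded_tin 0.65 [ 463.8 -130.4] 30.8 ztop 38.7 mean [ 460.  -126.5   31.1]
block ((564.7916259765625, 117.9468002319336), (188.1913604736328, 259.6190490722656), 11.916046142578125)
switch 0.65 525 [474.20633109 238.04015023 113.23636211]
```

The top view shows the conditioner (px ~260,210) yawed about 11.6°, with tin_a in the back-left well. The loose open tins are at px (360,200), (407,206) and (399,252), and the lidded tin is at (351,242). The scene view agrees, with the switch at px (255,292). I'll put the two tins in well2 and well0, gripping along the conditioner's y axis.

Emit:
{"op": "apply_moves", "data": {"rows": [[0,0,0,0,0,0.124],[40.3,-26.5,6.5,0,0,0],[40.3,-26.5,6.5,0,0,0],[40.3,-26.5,6.5,0,0,0],[40.3,-26.5,6.5,0,0,0]], "fingers": 85}}

```text
time: 2.12
tool_pos: [330.1, -430.8, 205.2]
tcp_rot: [180.0, -0.0, 11.6]
ft_force: [0.3, -0.3, 0.1]
finger_gap: 85.1
grip_force: 0.0
```

Emit:
{"op": "apply_moves", "data": {"rows": [[40.3,-26.5,6.5,0,0,0],[40.3,-26.5,6.5,0,0,0],[40.3,-26.5,6.5,0,0,0],[40.3,-26.5,6.5,0,0,0],[40.3,-26.5,6.5,0,0,0]]}}

```text
time: 2.75
tool_pos: [500.9, -260.4, 172.8]
tcp_rot: [180.0, -0.0, 11.6]
ft_force: [0.4, -0.9, 1.0]
finger_gap: 85.0
grip_force: 0.0
```

Emit:
{"op": "apply_moves", "data": {"rows": [[40.3,-26.5,6.5,0,0,0],[40.3,-26.5,6.5,0,0,0],[40.3,-26.5,6.5,0,0,0],[0,0,0,0,0,0],[0,0,0,0,0,0]]}}

```text
time: 3.38
tool_pos: [602.1, -159.4, 153.1]
tcp_rot: [180.0, 0.0, 11.7]
ft_force: [0.6, -1.2, 0.1]
finger_gap: 85.4
grip_force: 0.0
```

```bash
cat >> h.py <<'E'
def delta(target, yaw=None):
    s=sense(); R=Ro.from_euler('xyz',s['tcp_rot'],degrees=True).as_matrix()
    return np.round(R.T@(np.array(target)-s['tool_pos']),1)
def rims(s,d,masks,X):
    for r in masks:
        Q=X[r['pixels']&(d>0)]; zt=np.percentile(Q[:,2],95); q=Q[Q[:,2]>zt-5].astype(np.float32)
        c,rad=cv2.minEnclosingCircle(q[:,:2].copy()); print(round(r['confidence'],2),np.round(c,1),round(rad,1),'z',round(zt,1))
E
python3 - <<'E'
from h import *
s=sense(); print(s['time'],s['tool_pos'],s['tcp_rot'])
p,d=save('wrist','w1.png'); X=cloud('wrist',d,s)
rims(s,d,models.cut_out('tin_b','wrist'),X)
E
```

```text
3.375 [ 602.062303   -159.39615055  153.09101789] [1.79995407e+02 3.83641394e-02 1.16591182e+01]
0.9 [ 600.5 -159.2] 28.2 z 34.9
0.73 [ 595.4 -274. ] 67.0 z 34.7
0.59 [ 538.3 -228.9] 94.2 z 32.8
```

View pics/w1.png

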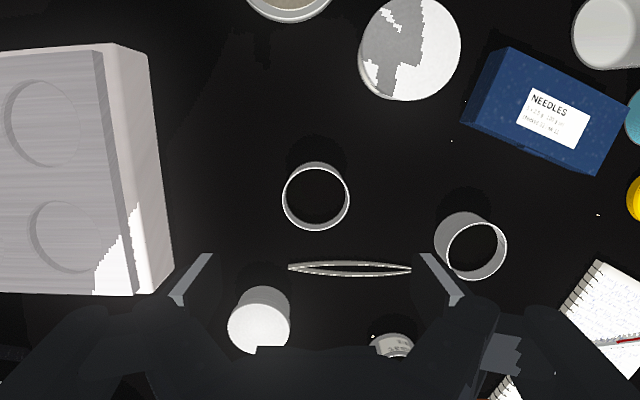

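Wrist view: the target tin is at px (316,197), between the fingers' line. The two right-hand wells are at px (45,122) and (70,235). I'll descend and grip.

Emit:
{"op": "apply_moves", "data": {"rows": [[-1.5,-0.5,40,0,0,0],[0,0,40,0,0,0],[0,0,40,0,0,0],[0,0,22,0,0,0],[0,0,0,0,0,0]]}}

```text
time: 4.1
tool_pos: [599.0, -159.3, 9.8]
tcp_rot: [-179.9, 0.2, 11.6]
ft_force: [0.1, -1.1, 0.4]
finger_gap: 84.5
grip_force: 0.0
```

Emit:
{"op": "apply_moves", "data": {"rows": [[0,0,0,0,0,0],[0,0,0,0,0,0],[0,0,0,0,0,0],[0,0,0,0,0,0],[0,0,0,0,0,0]], "fingers": 45, "grip_force": 40}}

```text
time: 4.72
tool_pos: [602.6, -159.9, 14.1]
tcp_rot: [179.9, -0.2, 11.6]
ft_force: [-1.4, -0.0, 6.6]
finger_gap: 54.8
grip_force: 43.0
```

```bash
python3 - <<'E'
from h import *
s=sense(); print(s['finger_gap'],s['grip_force'],s['tool_pos'])
print(delta([624,50,140]))
E
```

```text
54.7881204561632 42.963306240417296 [ 602.63551295 -159.89955926   14.11535309]
[  63.7 -201.  -126.1]
```

Emit:
{"op": "apply_moves", "data": {"rows": [[0,0,10,0,0,0],[0,0,-45,0,0,0],[0,0,-45,0,0,0],[0,0,-45,0,0,0],[0,0,0,0,0,0]]}}

```text
time: 5.35
tool_pos: [604.4, -160.3, 143.2]
tcp_rot: [179.7, -0.5, 11.6]
ft_force: [0.9, -0.4, -0.4]
finger_gap: 54.6
grip_force: 47.1
```

```bash
python3 - <<'E'
from h import *
s=sense(); print(s['finger_gap'],s['grip_force'],s['tool_pos'],s['ft_force'])
p,d=save('wrist','w2.png'); X=cloud('wrist',d,s)
rims(s,d,models.cut_out('tin_b','wrist'),X)
print([(np.round(r['xyz'],1),r['confidence']) for r in models.place_of('well0','wrist')])
g=cv2.cvtColor(p,cv2.COLOR_RGB2GRAY)
print(delta([624,50,140]))
E
```

```text
54.566638811381544 47.113204780494016 [ 604.40568194 -160.3473889   143.1746859 ] [ 0.8857646  -0.36375482 -0.40050506]
0.84 [ 582.6 -310.2] 28.8 z 34.6
0.65 [ 600.2 -161.5] 28.5 z 168.3
[(array([538. ,  35.8,  63.9]), 0.96)]
[  65.3 -199.9   -4.2]
```

View pics/w2.png

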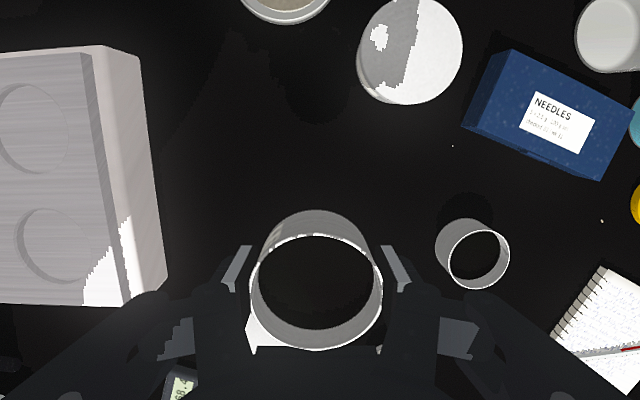

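The tin is held between the pads, rim at px (316,280). The wells are at px (30,130) and (60,245). I'll measure the tilt and the exact well positions.

```bash
cat >> h.py <<'E'
def wells(name):
    s=sense(); p,d=eyes.snapshot(name); X=cloud(name,d,s)
    for w in [(538,31),(520,118),(624,50)]:
        r=np.hypot(X[...,0]-w[0],X[...,1]-w[1])
        b=(r<38)&(d>0); zt=np.median(X[...,2][(r>34)&(r<40)&(d>0)]) if b.sum()>50 else 0
        m=b&(X[...,2]<zt-4)&(X[...,2]>zt-12)&(r<36); 
        if m.sum()>60:
            m=cv2.morphologyEx(m.astype(np.uint8),cv2.MORPH_OPEN,np.ones((3,3)))>0
            c,rad=cv2.minEnclosingCircle(X[m][:,:2].astype(np.float32)); print(name,w,np.round(c,1),round(rad,1),'ztop',round(float(zt),1),X[m].mean(0).round(1))
def rimplane(s,d,m,X):
    Q=X[m&(d>0)]; zt=np.percentile(Q[:,2],95); q=Q[Q[:,2]>zt-4]
    A=np.c_[q[:,:2]-q[:,:2].mean(0),np.ones(len(q))]; c=np.linalg.lstsq(A,q[:,2],rcond=None)[0]
    print('rim tilt deg',np.round(np.degrees(c[:2]),2),'z',c[2])
E
python3 - <<'E'
from h import *
for n in ['top','scene','wrist']: wells(n)
s=sense(); p,d=eyes.snapshot('wrist'); X=cloud('wrist',d,s)
ms=models.cut_out('tin_b','wrist')
for r in ms: rimplane(s,d,r['pixels'],X)
rims(s,d,ms,X)
E
```

```text
top (538, 31) [541.1  31.1] 30.6 ztop 70.5 [544.1  29.6  62.4]
top (520, 118) [525.  116.8] 30.0 ztop 70.6 [526.1 115.8  62.6]
top (624, 50) [627.  50.] 30.8 ztop 70.0 [630.6  47.6  62.3]
scene (538, 31) [540.   29.2] 30.7 ztop 69.8 [540.1  28.9  61.8]
scene (520, 118) [521.6 115.4] 30.7 ztop 69.6 [521.6 115.7  61.7]
scene (624, 50) [626.8  47.6] 30.4 ztop 70.0 [627.2  47.2  61.9]
wrist (538, 31) [536.8  32.7] 31.0 ztop 69.8 [536.1  34.3  61.9]
wrist (624, 50) [623.8  51. ] 31.1 ztop 69.8 [623.9  49.4  61.9]
rim tilt deg [0.45 0.59] z 158.46135267372267
rim tilt deg [-0.19 -0.06] z 33.60227896509154
rim tilt deg [0.04 0.04] z 69.63246568053482
0.83 [ 595.7 -159.7] 28.4 z 159.4
0.68 [ 582.3 -310.3] 28.8 z 34.7
0.26 [580.3  42.6] 106.9 z 70.5
```

```bash
python3 - <<'E'
from h import *
s=sense(); print(s['time'],s['tool_pos'],s['tcp_rot'],s['finger_gap']); print(delta([565,38,140]))
E
```

```text
5.75 [ 599.84790742 -158.88085871  134.69357043] [-1.79923559e+02  1.25323610e-01  1.16185656e+01] 54.5661898993471
[   5.5 -199.9   -5.1]
```

Emit:
{"op": "apply_moves", "data": {"rows": [[1.4,-50,-1.5,0,0,0],[1.4,-50,-1.5,0,0,0],[1.4,-50,-1.5,0,0,0],[1.4,-50,-1.5,0,0,0],[0,0,0,0,0,0]]}}

```text
time: 6.38
tool_pos: [565.0, 41.1, 141.8]
tcp_rot: [-179.9, 0.0, 11.9]
ft_force: [0.5, -0.7, -1.6]
finger_gap: 55.2
grip_force: 47.1
```

```bash
python3 - <<'E'
from h import *
eyes.snapshot('top');eyes.snapshot('top');eyes.snapshot('top')
s=sense(); print(s['tool_pos'],s['tcp_rot'],s['finger_gap'])
wells('wrist')
s=sense(); p,d=eyes.snapshot('wrist'); X=cloud('wrist',d,s)
rims(s,d,models.cut_out('tin_b','wrist'),X); print(sense()['tool_pos'],delta([628,51,140]))
E
```

```text
[565.85173958  37.28628246 141.89726537] [1.79976971e+02 3.53461046e-02 1.16276966e+01] 54.876792524103
wrist (520, 118) [518.7 117.9] 30.7 ztop 69.9 [519.9 121.   61.8]
wrist (624, 50) [624.1  49.2] 31.3 ztop 70.1 [624.6  49.1  61.8]
0.8 [ 514.  -164.7] 162.0 z 35.0
0.78 [605.6 135. ] 28.3 z 96.9
0.62 [ 573.3 -291.3] 17.6 z 17.6
[566.03650653  36.63593302 142.04909757] [63.6 -1.7  2. ]
```

Emit:
{"op": "apply_moves", "data": {"rows": [[32,-0.3,0,0,0,0],[31.6,-0.2,0,0,0,0],[0,0,26,0,0,0],[0,0,26,0,0,0],[0,0,0,0,0,0]]}}

```text
time: 7.3
tool_pos: [626.0, 50.1, 87.2]
tcp_rot: [-179.9, 0.3, 11.5]
ft_force: [-0.2, -0.1, -1.1]
finger_gap: 54.5
grip_force: 47.1
```

```bash
python3 - <<'E'
from h import *
eyes.snapshot('top');eyes.snapshot('top')
s=sense(); print(s['tool_pos'],s['tcp_rot'])
p,d=save('wrist','w3.png'); X=cloud('wrist',d,s)
ms=models.cut_out('tin_b','wrist'); rims(s,d,ms,X)
for r in ms: rimplane(s,d,r['pixels'],X)
print(sense()['tool_pos'],delta([628.2,50,73.3]))
E
```

```text
[628.2774309   50.41864296  90.70021675] [1.79999576e+02 7.28652156e-03 1.15626703e+01]
0.84 [624.4  49.2] 28.6 z 115.8
0.67 [611.7 126.2] 39.9 z 96.9
rim tilt deg [0.42 0.6 ] z 114.89764340257074
rim tilt deg [ 1.13 -2.52] z 96.38563754650541
[629.23034739  50.73427114  92.06103117] [-1.2  0.5 18.8]
```

Emit:
{"op": "apply_moves", "data": {"rows": [[0,0,9,0,0,0],[0,0,8,0,0,0],[0,0,0,0,0,0],[0,0,0,0,0,0],[0,0,0,0,0,0]]}}

```text
time: 8.12
tool_pos: [628.1, 51.2, 73.4]
tcp_rot: [-180.0, -0.0, 11.6]
ft_force: [-0.5, 0.0, -2.0]
finger_gap: 55.0
grip_force: 47.1
```

```bash
python3 - <<'E'
from h import *
s=sense(); print(s['tool_pos'],s['tcp_rot'],s['ft_force'])
p,d=save('wrist','w4.png'); X=cloud('wrist',d,s)
ms=models.cut_out('tin_b','wrist'); rims(s,d,ms,X)
for r in ms: rimplane(s,d,r['pixels'],X)
print(sense()['tool_pos'])
E
```

```text
[628.13973616  51.23126479  73.41371725] [-1.79999102e+02 -4.64927509e-03  1.16241046e+01] [-0.48913729  0.03513232 -2.00417579]
0.77 [610.9 126.2] 39.1 z 96.9
0.63 [624.4  50.2] 28.4 z 98.6
rim tilt deg [ 0.88 -4.23] z 96.78883879504043
rim tilt deg [0.43 0.44] z 97.60182056999702
[628.15612137  51.19352616  73.44419092]
```

Emit:
{"op": "apply_moves", "data": {"rows": [[0,0.5,1.4,0,0,0],[0,0,0,0,0,0],[0,0,0,0,0,0],[0,0,0,0,0,0],[0,0,0,0,0,0]]}}

```text
time: 8.85
tool_pos: [628.3, 50.7, 72.0]
tcp_rot: [180.0, -0.0, 11.6]
ft_force: [0.1, 0.3, -0.6]
finger_gap: 55.0
grip_force: 47.2
```

Emit:
{"op": "apply_moves", "data": {"rows": [[0,0,0,0,0,0],[0,0,0,0,0,0],[0,0,0,0,0,0],[0,0,-20,0,0,0],[0,0,-40,0,0,0]], "fingers": 69}}

```text
time: 9.48
tool_pos: [626.8, 50.7, 131.6]
tcp_rot: [-180.0, 0.2, 11.6]
ft_force: [1.4, -0.5, -0.6]
finger_gap: 68.9
grip_force: 0.0
```

```bash
python3 - <<'E'
from h import *
eyes.snapshot('top');eyes.snapshot('top')
s=sense(); print(s['tool_pos'],s['tcp_rot'],s['ft_force'],s['finger_gap'])
p,d=eyes.snapshot('wrist'); X=cloud('wrist',d,s)
ms=models.cut_out('tin_b','wrist'); rims(s,d,ms,X)
for r in ms: rimplane(s,d,r['pixels'],X)
print(sense()['tool_pos'],delta([437,-278,150]))
E
```

```text
[632.03347731  50.68892651 139.44258042] [179.88359197  -0.56862494  11.62019544] [ 1.27615208 -0.03826238  1.62171105] 68.91534774259803
0.86 [613.1 125.6] 39.6 z 96.6
0.85 [ 575.8 -291.3] 18.7 z 32.6
0.65 [623.7  49.6] 28.3 z 96.9
rim tilt deg [ 1.29 -0.1 ] z 95.7122448119888
rim tilt deg [-7.65 13.99] z 31.94274947732341
rim tilt deg [1.23 0.49] z 96.1643875728717
[629.73313014  50.65472604 134.85042748] [-254.9  283.1  -16. ]
```

Emit:
{"op": "apply_moves", "data": {"rows": [[-36.4,40.5,-2.3,0,0,0],[-36.4,40.5,-2.3,0,0,0],[-36.4,40.5,-2.3,0,0,0],[-36.4,40.5,-2.3,0,0,0],[-36.4,40.5,-2.3,0,0,0]], "fingers": 85}}

```text
time: 10.3
tool_pos: [489.1, -185.4, 142.9]
tcp_rot: [-180.0, 0.0, 11.6]
ft_force: [0.5, -0.7, 0.0]
finger_gap: 84.8
grip_force: 0.0
```

Emit:
{"op": "apply_moves", "data": {"rows": [[-36.4,40.5,-2.3,0,0,0],[-36.4,40.5,-2.3,0,0,0],[0,0,0,0,0,0],[0,0,0,0,0,0],[0,0,0,0,0,0]]}}

```text
time: 10.92
tool_pos: [436.2, -277.1, 147.6]
tcp_rot: [-180.0, 0.0, 11.7]
ft_force: [0.9, 0.3, 0.7]
finger_gap: 85.0
grip_force: 0.0
```

```bash
python3 - <<'E'
from h import *
s=sense(); print(s['tool_pos'],s['tcp_rot'],s['finger_gap'])
p,d=save('wrist','w5.png'); X=cloud('wrist',d,s)
ms=models.cut_out('tin_b','wrist'); rims(s,d,ms,X)
s=sense();print(s['tool_pos'])
E
```

```text
[ 436.15406824 -277.05736082  147.61250346] [-1.79950430e+02  1.64294163e-02  1.17079738e+01] 84.95362040356062
0.68 [ 434.9 -278.9] 28.2 z 35.0
0.64 [ 582.5 -311. ] 28.1 z 34.7
0.2 [ 464.9 -131.8] 30.1 z 37.8
[ 436.26858702 -277.1562539   147.77419442]
```

View pics/w5.png

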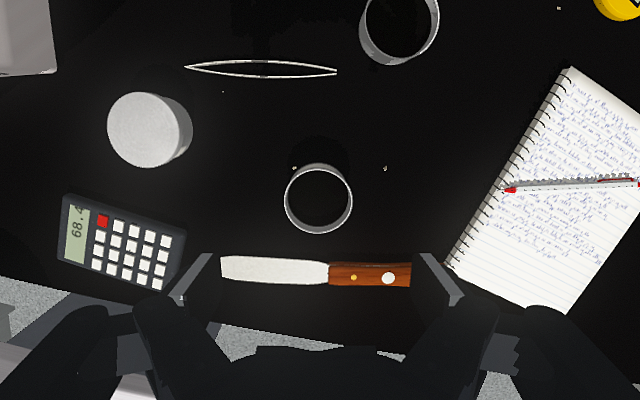

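The tin is at px (318,199). The knife is 55 mm behind it and clear of the fingers, as is the notebook. Descending.

Emit:
{"op": "apply_moves", "data": {"rows": [[-1.6,1.5,40,0,0,0],[0,0,40,0,0,0],[0,0,40,0,0,0],[0,0,16,0,0,0],[0,0,0,0,0,0]]}}

```text
time: 11.65
tool_pos: [434.1, -279.2, 11.2]
tcp_rot: [-179.9, 0.1, 11.7]
ft_force: [0.6, -0.2, 1.5]
finger_gap: 84.8
grip_force: 0.0
```

Emit:
{"op": "apply_moves", "data": {"rows": [[0,0,0,0,0,0],[0,0,0,0,0,0],[0,0,0,0,0,0],[0,0,0,0,0,0],[0,0,0,0,0,0]], "fingers": 45, "grip_force": 40}}

```text
time: 12.28
tool_pos: [435.9, -281.1, 14.3]
tcp_rot: [179.9, -0.1, 11.6]
ft_force: [-1.0, 2.4, 8.1]
finger_gap: 54.1
grip_force: 41.8
```

Emit:
{"op": "apply_moves", "data": {"rows": [[0,0,-40,0,0,0],[0,0,-40,0,0,0],[0,0,-50,0,0,0],[0,0,0,0,0,0],[0,0,0,0,0,0]]}}

```text
time: 12.9
tool_pos: [434.5, -280.2, 142.2]
tcp_rot: [180.0, -0.0, 11.6]
ft_force: [0.3, 1.4, -2.2]
finger_gap: 54.2
grip_force: 43.8
```

```bash
python3 - <<'E'
from h import *
eyes.snapshot('top');eyes.snapshot('top')
s=sense(); print(s['tool_pos'],s['tcp_rot'],s['finger_gap'])
p,d=eyes.snapshot('wrist'); X=cloud('wrist',d,s)
ms=models.cut_out('tin_b','wrist'); rims(s,d,ms,X)
for r in ms: rimplane(s,d,r['pixels'],X)
s=sense();print(s['tool_pos'],delta([478,19,140]))
E
```

```text
[ 433.52242022 -279.40379328  140.38505532] [-1.79879258e+02  9.85601520e-02  1.16168683e+01] 54.01509734571583
0.64 [ 581.8 -310.7] 27.7 z 34.6
0.56 [ 433.3 -279.7] 28.4 z 160.7
0.26 [ 528.5 -208.2] 57.4 z 8.6
rim tilt deg [-1.18 -0.23] z 34.35394367459751
rim tilt deg [0.83 0.14] z 159.8006663784116
rim tilt deg [-0.68  1.23] z 6.947773355976295
[ 433.52252065 -279.3881743   140.23832205] [ 103.7 -283.3    0.7]
```

Emit:
{"op": "apply_moves", "data": {"rows": [[17.3,-47.2,0,0,0,0],[17.3,-47.2,0,0,0,0],[17.3,-47.2,0,0,0,0],[17.3,-47.2,0,0,0,0],[17.3,-47.2,0,0,0,0]]}}

```text
time: 13.72
tool_pos: [471.0, -29.9, 141.0]
tcp_rot: [-180.0, 0.1, 11.6]
ft_force: [1.1, -0.3, -2.0]
finger_gap: 53.9
grip_force: 43.8
```

Emit:
{"op": "apply_moves", "data": {"rows": [[17.3,-47.2,0,0,0,0],[0,0,0,0,0,0],[0,0,0,0,0,0],[0,0,0,0,0,0],[0,0,0,0,0,0]]}}

```text
time: 14.35
tool_pos: [479.0, 17.1, 141.8]
tcp_rot: [180.0, 0.0, 11.5]
ft_force: [-0.1, 0.0, -1.9]
finger_gap: 53.5
grip_force: 43.9
```

```bash
python3 - <<'E'
from h import *
s=sense(); print(s['tool_pos'],s['tcp_rot'],s['finger_gap'])
wells('wrist')
s=sense(); p,d=eyes.snapshot('wrist'); X=cloud('wrist',d,s)
ms=models.cut_out('tin_b','wrist'); rims(s,d,ms,X); print(sense()['tool_pos'])
E
```

```text
[478.98382634  17.11686425 141.84016759] [1.79997232e+02 1.66191971e-02 1.15148296e+01] 53.48498233778225
wrist (538, 31) [538.1  30.6] 31.3 ztop 70.0 [538.6  30.7  61.8]
wrist (520, 118) [519.5 117.2] 31.1 ztop 69.7 [519.9 118.3  61.9]
wrist (624, 50) [613.7  47. ] 28.6 ztop 69.8 [603.7  42.5  62.1]
0.9 [603.9  45.8] 19.1 z 96.9
0.79 [478.6  17.2] 28.4 z 162.3
[479.08631141  17.52387856 142.01025821]
```

Emit:
{"op": "apply_moves", "data": {"rows": [[30.5,-0.6,0,0,0,0],[30.5,-0.5,0,0,0,0],[0,0,26,0,0,0],[0,0,24,0,0,0],[0,0,0,0,0,0]]}}

```text
time: 15.12
tool_pos: [536.6, 31.4, 89.7]
tcp_rot: [-179.9, 0.3, 11.6]
ft_force: [-0.7, -0.2, -1.3]
finger_gap: 54.1
grip_force: 43.8
```

```bash
python3 - <<'E'
from h import *
eyes.snapshot('top');eyes.snapshot('top');eyes.snapshot('top')
s=sense(); print(s['tool_pos'],s['tcp_rot'])
p,d=eyes.snapshot('wrist'); X=cloud('wrist',d,s)
ms=models.cut_out('tin_b','wrist'); rims(s,d,ms,X)
for r in ms: rimplane(s,d,r['pixels'],X)
print(sense()['tool_pos'])
E
```

```text
[539.34791356  31.3566333   93.25021349] [ 1.79979140e+02 -8.62046406e-02  1.16073856e+01]
0.89 [623.7  49.6] 28.4 z 96.8
0.79 [538.9  30.9] 28.6 z 113.7
0.77 [605.9 134.9] 28.9 z 97.0
rim tilt deg [-0.94  0.  ] z 96.21719645425593
rim tilt deg [ 0.98 -0.04] z 112.74983399709646
rim tilt deg [ 0.14 -0.57] z 96.05159543435325
[539.6711045   31.41432774  93.61181227]
```

Emit:
{"op": "apply_moves", "data": {"rows": [[-0.5,0,8,0,0,0],[0,0,7.5,0,0,0],[0,0,0,0,0,0],[0,0,0,0,0,0],[0,0,0,0,0,0]]}}

```text
time: 16.0
tool_pos: [538.1, 31.5, 76.3]
tcp_rot: [-180.0, 0.0, 11.6]
ft_force: [0.0, -0.2, -0.4]
finger_gap: 54.0
grip_force: 44.0
```

```bash
python3 - <<'E'
from h import *
s=sense(); print(s['tool_pos'],s['tcp_rot'],s['ft_force'])
p,d=eyes.snapshot('wrist'); X=cloud('wrist',d,s)
ms=models.cut_out('tin_b','wrist'); rims(s,d,ms,X)
E
```

```text
[538.05194819  31.45253368  76.30401078] [-1.79996694e+02  1.05826813e-02  1.16217504e+01] [ 0.0338559  -0.23938812 -0.40793087]
0.89 [624.3  49.8] 28.5 z 96.8
0.73 [604.8 135.2] 29.2 z 96.7
0.73 [537.6  31.3] 28.3 z 96.9
```

Tin 2 is seated: rim at 96.9, centred in the well. Releasing and lifting.

Emit:
{"op": "apply_moves", "data": {"rows": [[0,0,0,0,0,0],[0,0,0,0,0,0],[0,0,0,0,0,0],[0,0,-20,0,0,0],[0,0,-40,0,0,0]], "fingers": 69}}

```text
time: 16.73
tool_pos: [536.3, 31.5, 135.0]
tcp_rot: [-179.9, 0.3, 11.6]
ft_force: [-0.2, -0.6, -0.5]
finger_gap: 69.0
grip_force: 0.0
```

Emit:
{"op": "apply_moves", "data": {"rows": [[-25,-40,-24,0,0,0],[-25,-40,-24,0,0,0],[-25,-40,-24,0,0,0],[-25,-40,-24,0,0,0],[0,0,0,0,0,0]]}}

```text
time: 17.35
tool_pos: [407.6, 170.3, 235.2]
tcp_rot: [-179.9, -0.3, 11.8]
ft_force: [0.2, 0.2, -0.2]
finger_gap: 68.7
grip_force: 0.0
```

Emit:
{"op": "apply_moves", "data": {"rows": [[0,0,0,0,0,-0.1745],[0,0,0,0,0,-0.1745],[0,0,0,0,0,-0.1745],[0,0,0,0,0,-0.1745],[0,0,0,0,0,-0.1745]]}}

```text
time: 17.98
tool_pos: [408.2, 167.2, 231.7]
tcp_rot: [-180.0, 0.1, 61.9]
ft_force: [0.1, 0.5, -0.1]
finger_gap: 68.6
grip_force: 0.0
```

Emit:
{"op": "apply_moves", "data": {"rows": [[0,0,0,0,0,-0.1745],[0,0,0,0,0,-0.1745],[0,0,0,0,0,-0.1745],[0,0,0,0,0,-0.1745],[0,0,0,0,0,0]], "fingers": 60}}

```text
time: 18.6
tool_pos: [408.1, 167.3, 231.8]
tcp_rot: [-179.9, 0.0, 101.5]
ft_force: [-0.2, 0.0, 0.2]
finger_gap: 59.8
grip_force: 0.0
```

```bash
python3 - <<'E'
from h import *
s=sense(); print(s['time'],s['tool_pos'],s['tcp_rot'],s['joint_pos'].round(1))
p,d=save('wrist','w6.png'); X=cloud('wrist',d,s)
rims(s,d,models.cut_out('tin_b','wrist'),X)
for n in ['wrist','top','scene']:
    if n!='wrist': eyes.snapshot(n)
    print(n,[(np.round(r['xyz'],1),r['confidence']) for r in models.place_of('switch_grip',n)])
E
```

```text
18.6 [408.14674166 167.33600077 231.81092423] [-1.79947092e+02  2.08355515e-02  1.01498639e+02] [ 15.6 -17.9 109.1  -0.   88.9   4.1]
0.96 [605.8 134.9] 28.6 z 96.7
0.58 [467.8 105.7] 93.6 z 97.0
wrist [(array([466.4, 236.4, 115.3]), 0.75)]
top []
scene [(array([470.5, 232.7, 115.2]), 0.95)]
```

View pics/w6.png

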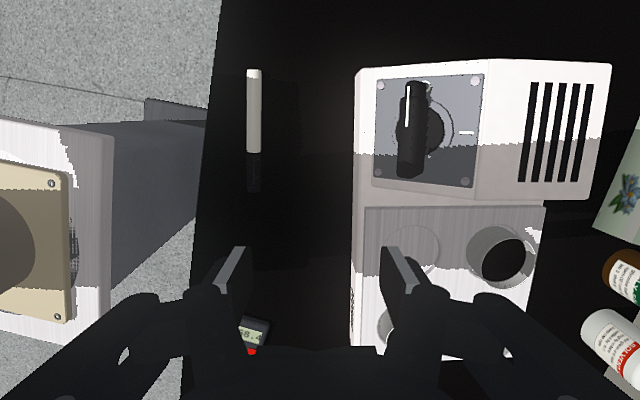

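The wrist view shows the switch handle at px (412,130), nose pointing left (up in the image) in the off position. Now I'll fit the panel plane and the handle top.

```bash
cat >> h.py <<'E'
def switch(name='wrist'):
    s=sense(); p,d=eyes.snapshot(name); X=cloud(name,d,s)
    psi=np.radians(11.6); xc=np.array([np.cos(psi),np.sin(psi),0]); yc=np.array([-np.sin(psi),np.cos(psi),0]); zc=np.array([0,0,1])
    n=-np.sin(.6109)*xc+np.cos(.6109)*zc; u=np.cos(.6109)*xc+np.sin(.6109)*zc
    g0=np.array([471,235,115.]); P=X-g0
    a,b,h=P@yc,P@u,P@n
    m=(d>0)&(abs(a)<50)&(abs(b)<50)
    pl=m&(abs(h+34)<6); q=np.c_[a[pl],b[pl],np.ones(pl.sum())]
    k=np.linalg.lstsq(q,h[pl],rcond=None)[0]; print('plane tilt',np.degrees(k[:2]).round(2),'h',k[2].round(1),pl.sum())
    h0=k[2]
    t=m&(h>h0+38)&(h<h0+48); A=np.stack([a[t],b[t]],1).astype(np.float32)
    r=cv2.minAreaRect(A); print('bar rect (yc,u)',r,'htop',np.median(h[t])-h0,t.sum())
    print('mean top', A.mean(0))
    g=g0+yc*r[0][0]+u*r[0][1]+n*(h0+34); print('grip est',g.round(1)); return g,n,u,yc
E
python3 - <<'E'
from h import *
g,n,u,yc=switch('wrist')
g2,*_=switch('scene')
s=sense(); print(s['tool_pos'])
st=g+80*n-16*n
print('n',n,'standoff',st.round(1),'delta now',delta(st))
E
```

```text
plane tilt [ 0.28 -0.02] h -32.7 9136
bar rect (yc,u) ((-0.272186279296875, -0.12000846862792969), (16.174894332885742, 70.27812194824219), 89.6248550415039) htop 40.184536315476095 1444
mean top [-2.013903    0.37142628]
grip est [470.2 234.6 116. ]
plane tilt [0.32 0.02] h -32.9 1784
bar rect (yc,u) ((-0.024173736572265625, -0.2905130386352539), (15.398027420043945, 68.99169158935547), 89.40940856933594) htop 40.319750770484184 235
mean top [-2.6164625 -0.125803 ]
grip est [470.2 234.8 115.7]
[407.98134234 167.99811342 232.51181023]
n [-0.56188917 -0.11533928  0.81913211] standoff [434.2 227.2 168.5] delta now [52.7 37.6 64.1]
```

Emit:
{"op": "apply_moves", "data": {"rows": [[0,0,0,-0.153,0,0],[0,0,0,-0.153,0,0],[0,0,0,-0.153,0,0],[0,0,0,-0.152,0,0],[0,0,0,0,0,0]], "fingers": 50}}

```text
time: 19.68
tool_pos: [430.2, 183.1, 228.3]
tcp_rot: [146.5, 0.5, 101.4]
ft_force: [0.2, -0.3, -0.8]
finger_gap: 50.1
grip_force: 0.0
```

```bash
python3 - <<'E'
from h import *
eyes.snapshot('top');eyes.snapshot('top')
s=sense(); print(s['time'],s['tool_pos'],s['tcp_rot'],s['joint_pos'].round(1))
g,n,u,yc=switch('wrist')
R=Ro.from_euler('xyz',s['tcp_rot'],degrees=True).as_matrix()
T=np.stack([yc,u,-n],1); print('rotvec to target',Ro.from_matrix(R.T@T).as_rotvec().round(3))
for o in (70,0): print(o,delta(g+(o-16)*n))
E
```

```text
19.775 [431.39019735 182.97201198 232.16429007] [146.26912558   0.45103743 101.32824494] [ 21.3 -51.1 136.2  -6.7  61.8  11.2]
plane tilt [ 0.25 -0.01] h -32.6 8385
bar rect (yc,u) ((-0.4979400634765625, -0.7137899398803711), (15.47767448425293, 69.39041900634766), 89.02568054199219) htop 40.215116098676205 1423
mean top [-2.3803656  -0.42800686]
grip est [469.7 234.2 115.7]
rotvec to target [-0.022  0.009  0.001]
70 [ 43.3 -27.1  69.5]
0 [ 44.  -25.7 139.5]
```

Emit:
{"op": "apply_moves", "data": {"rows": [[14.5,-9,23,0,0,0],[14.5,-9,23,0,0,0],[14.5,-9,23,0,0,0],[0,0,0,-0.022,0.009,0],[0,0,0,0,0,0]]}}

```text
time: 20.45
tool_pos: [439.6, 227.8, 160.3]
tcp_rot: [144.9, 0.0, 101.6]
ft_force: [0.2, 0.0, -0.6]
finger_gap: 50.1
grip_force: 0.0
```

```bash
python3 - <<'E'
from h import *
eyes.snapshot('top');eyes.snapshot('top')
s=sense(); print(s['time'],s['tool_pos'],s['tcp_rot'],s['joint_pos'].round(1))
g,n,u,yc=switch('wrist')
s=sense();R=Ro.from_euler('xyz',s['tcp_rot'],degrees=True).as_matrix()
T=np.stack([yc,u,-n],1); print('rotvec to target',Ro.from_matrix(R.T@T).as_rotvec().round(3))
print(delta(g-16*n))
E
```

```text
20.55 [440.08449292 227.93849441 161.20699413] [ 1.44763121e+02 -1.22982640e-02  1.01525283e+02] [ 28.6 -41.8 139.4 -12.9  49.1  22.6]
plane tilt [-0.01  0.  ] h -32.5 11604
bar rect (yc,u) ((0.10008621215820312, -0.7588834762573242), (15.077682495117188, 69.58210754394531), 89.61478424072266) htop 40.09699263012899 2134
mean top [-1.2125883 -0.6372355]
grip est [469.5 234.8 115.8]
rotvec to target [ 0.004  0.001 -0.001]
[ 0.8 -1.5 70.4]
```

Emit:
{"op": "apply_moves", "data": {"rows": [[0.4,-0.8,20,0,0,0],[0.4,-0.7,20,0,0,0],[0,0,20,0,0,0],[0,0,12,0,0,0],[0,0,0,0,0,0]]}}

```text
time: 21.22
tool_pos: [478.6, 236.5, 99.1]
tcp_rot: [145.0, 0.1, 101.5]
ft_force: [0.1, -0.8, 0.2]
finger_gap: 50.0
grip_force: 0.0
```

```bash
python3 - <<'E'
from h import *
s=sense(); print(s['time'],s['tool_pos'],s['tcp_rot'],s['joint_pos'].round(1),s['ft_force'])
n=np.array([-.56189,-.11534,.81913]); print(delta(np.array([469.5,234.8,115.8])-18*n))
E
```

```text
21.225 [478.57549469 236.45155074  99.12002492] [1.44960606e+02 5.01138141e-02 1.01526486e+02] [ 26.7 -26.7 137.  -14.7  36.5  24.4] [ 0.07508543 -0.7790577   0.17918312]
[ 0.2  2.  -1. ]
```

Emit:
{"op": "apply_moves", "data": {"rows": [[0,1.5,-1,0,0,0],[0,0,0,0,0,0],[0,0,0,0,0,0],[0,0,0,0,0,0],[0,0,0,0,0,0]], "fingers": 5, "grip_force": 60}}

```text
time: 21.85
tool_pos: [479.0, 237.3, 102.1]
tcp_rot: [144.9, 0.0, 101.6]
ft_force: [-12.1, -3.9, 11.7]
finger_gap: 14.7
grip_force: 58.3
```

Emit:
{"op": "apply_moves", "data": {"rows": [[0,0,0,0,0,0],[0,0,0,0,0,0],[0,0,0,0,0,0.08],[0,0,0,0,0,0.08],[0,0,0,0,0,0.08]]}}

```text
time: 22.48
tool_pos: [479.1, 237.2, 102.1]
tcp_rot: [145.7, -7.9, 90.2]
ft_force: [-11.4, -3.1, 10.3]
finger_gap: 14.7
grip_force: 58.2
```

Emit:
{"op": "apply_moves", "data": {"rows": [[0,0,-2,0,0,0.12],[0,0,0,0,0,0.14],[0,0,0,0,0,0.14],[0,0,0,0,0,0.14],[0,0,0,0,0,0]]}}

```text
time: 23.1
tool_pos: [478.6, 237.0, 102.6]
tcp_rot: [153.4, -24.0, 62.5]
ft_force: [31.1, 8.7, -24.6]
finger_gap: 14.5
grip_force: 64.5
```

```bash
python3 - <<'E'
from h import *
s=sense(); print(s['time'],s['tool_pos'],s['tcp_rot'],s['joint_pos'].round(1),s['ft_force'],s['wrist_torque'])
R=Ro.from_euler('xyz',s['tcp_rot'],degrees=True).as_matrix()
R0=Ro.from_euler('xyz',[145,0,101.6],degrees=True).as_matrix(); print(Ro.from_matrix(R0.T@R).as_rotvec())
E
```

```text
23.1 [478.60332779 237.02512993 102.58922556] [153.40148148 -23.97802762  62.53300889] [ 26.8 -27.2 137.  -14.6  36.8  69.1] [ 31.05025269   8.74379299 -24.58254979] [ 0.58930691 -1.18333517  0.24937707]
[-0.00356669  0.00141859  0.78213967]
```

Emit:
{"op": "apply_moves", "data": {"rows": [[0,0,1.2,0,0,0.14],[0,0,0,0,0,0.14],[0,0,0,0,0,0.14],[0,0,0,0,0,0.14],[0,0,0,0,0,0.12]]}}

```text
time: 23.72
tool_pos: [478.9, 237.0, 102.5]
tcp_rot: [175.7, -34.9, 19.0]
ft_force: [0.2, -2.5, 3.0]
finger_gap: 14.7
grip_force: 70.3
```

Emit:
{"op": "apply_moves", "data": {"rows": [[0,0,0,0,0,0.1],[0,0,0,0,0,0.01],[0,0,0,0,0,0],[0,0,0,0,0,0],[0,0,0,0,0,0]]}}

```text
time: 24.35
tool_pos: [478.9, 237.0, 102.5]
tcp_rot: [179.8, -35.1, 11.8]
ft_force: [-4.0, -5.2, 8.0]
finger_gap: 15.2
grip_force: 71.2
```

```bash
python3 - <<'E'
from h import *
s=sense(); print(s['time'],s['tool_pos'],s['joint_pos'].round(1),s['ft_force'],s['wrist_torque'])
R=Ro.from_euler('xyz',s['tcp_rot'],degrees=True).as_matrix()
R0=Ro.from_euler('xyz',[145,0,101.6],degrees=True).as_matrix(); print(Ro.from_matrix(R0.T@R).as_rotvec())
E
```

```text
24.35 [478.90670388 236.99456215 102.50745481] [ 26.8 -27.  136.9 -14.6  36.8 114.1] [-4.0016524  -5.23506516  7.95771196] [-0.43744585  0.65204008 -0.19388997]
[-2.66667906e-03  1.28994246e-03  1.56759241e+00]
```

Turned 1.568 rad. I'll release, back off along the switch axis and check.

Emit:
{"op": "apply_moves", "data": {"rows": [[0,0,0,0,0,0],[0,0,0,0,0,0],[0,0,0,0,0,0],[0,0,0,0,0,0],[0,0,0,0,0,0]], "fingers": 50}}

```text
time: 24.98
tool_pos: [478.4, 237.0, 101.3]
tcp_rot: [179.9, -35.1, 11.7]
ft_force: [0.4, 0.5, 0.1]
finger_gap: 50.0
grip_force: 0.0
```

Emit:
{"op": "apply_moves", "data": {"rows": [[0,0,-20,0,0,0],[0,0,-25,0,0,0],[0,0,-25,0,0,0],[0,0,-15,0,0,0],[0,0,0,0,0,0]]}}

```text
time: 25.6
tool_pos: [431.1, 227.7, 172.6]
tcp_rot: [180.0, -35.2, 11.6]
ft_force: [-0.4, 0.0, 0.3]
finger_gap: 49.9
grip_force: 0.0
```

```bash
python3 - <<'E'
from h import *
s=sense(); print(s['time'],s['tool_pos'],s['joint_pos'].round(1),s['ft_force'])
for i in range(3): eyes.snapshot('top')
switch('wrist')
p,d=eyes.snapshot('wrist'); q,e=eyes.snapshot('scene'); X=cloud('scene',e)
rims(s,e,models.cut_out('tin_b','scene'),X)
cv2.imwrite('pics/f.png',np.hstack([cv2.resize(p,(400,250)),cv2.resize(q[150:350,170:490],(400,250))])[:,:,::-1])
print(sense()['time'])
E
```

```text
25.6 [431.12563306 227.73306914 172.59679584] [ 29.4 -44.5 139.6 -12.9  51.7 112.7] [-0.37434483  0.04678169  0.32329988]
plane tilt [ 0.39 -0.29] h -32.5 10764
bar rect (yc,u) ((0.1990966796875, -0.5807075500488281), (69.57411193847656, 15.345043182373047), 89.42705535888672) htop 40.09293646635996 1916
mean top [ 0.1615194 -2.3740075]
grip est [469.6 234.9 115.9]
0.97 [624.   49.1] 29.4 z 96.0
0.7 [537.   31.4] 29.0 z 96.1
0.64 [ 581.3 -311.4] 28.9 z 34.7
0.6 [605.  134.5] 28.8 z 96.9
25.95
```

View pics/f.png

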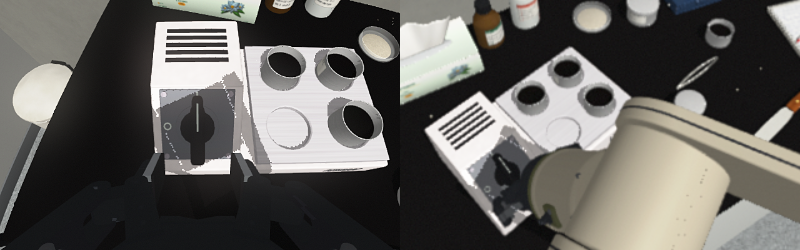

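The handle now points up the slope at px (198,118). Three tins stand flat in their wells, the fourth well (px (290,127)) is empty, and the gripper is clear of everything.

```bash
python3 -c "
from bench import job
print(job.hand_in())"
```

```text
the job is handed in; nothing more can be done
None
```

The job is done and handed in at about 26 s: three open tins stand flat in the back-left, back-right and front-right wells, the front-left well is empty, and the main switch is on.

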